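# Prop the blue keepsake box half open on its stay

## Task

The blue keepsake box should air half open, so that no dust settles in it. Flip up the brass stay that lies folded inside the blue box until it stands upright, then tip the box's leaned-back lid forward so that it comes down and rests on the stay, and let go. Leave the red box and the black clay vase alone.

Things in the scene. Friction and masses are not known exactly. Their poses are not given: they have to be found in the camera images.
- blue_box: Blue painted open-topped box, fixed, 190 mm (its x) by 200 (y) by 80 high, 8 mm walls. Origin: centre of its underside. x: level, from its front wall to its hinge wall (roughly away from the robot); z up. Lid hinge: along y at x 95, z 80. A 10 mm cross rail, top at z 56, runs along y at x -15 under the stay; clear inside beside it: 72 mm to the front wall, 97 to the back.
- blue_box_stay (a joint): Angle (rad) of the blue box's brass stay, an 8 mm square stick. Pivot axis: parallel to the box's x, through box x -15, y -60, z 66 mm. 0 = flat, knob end towards the box's +y; grows as it swings up; 1.57 = upright; stop at 1.62. Starts at 0 to 0.4. Light friction (0.025 N m) keeps it where left.
- blue_box_knob (a point): Centre of the round brass knob at the stay's free end, 120 mm from the pivot (66 mm above the dresser when flat, 186 upright). 16 mm diameter, 18 mm long along the box's x: pinch its two flat ends from above. It can turn between the fingertips, so the gripper may keep pointing straight down while it swings the stay.
- blue_box_lid (a joint): Angle (rad) of the lid, a panel 190 mm long, 200 wide, 10 thick, 0.2 to 0.3 kg. 0 = shut, 1.57 = upright, stop 1.9. It starts leaning back at 1.87 to 1.9, free edge 260 mm up. Soft-close hinge (0.4 N m s/rad, friction 0.02 N m): about 2 N from behind tips it forward; from 1.3 or less it sinks by itself, slowly, in several seconds. It rests on the upright stay at about 0.85, else shuts.
- red_box: Bystander: a red box of the same make, its lid also leaned back and its stay folded. Not to be touched. Origin and axes as for the blue box.
- vase: Black clay vase, loose, 165 mm high, 92 mm at its widest, behind and between the boxes. Origin: centre of its underside. To be left standing where it is.

How it is judged:
At the end, for the whole second after the job is handed in: The blue box's stay stands upright (above 1.35 rad, within about 12 degrees of vertical) and its lid rests on it, still, between 0.75 and 0.95 rad (43 to 54 degrees) (value of joint blue_box_stay above 1.35 rad and value of joint blue_box_lid between 0.75 and 0.95 rad and velocity of joint blue_box_lid between -0.03 and 0.03 rad/s); the robot touches nothing.
It fails at once if the red box, its lid or its stay is touched with more than 2 N (contact force between any of the arm, the fingers and red_box above 2 N).
It fails at once if the vase is shifted by more than 20 mm or tipped (distance of vase from where it was at the start of the episode above 0.02 m or angle between vase's own z axis and vertical above 0.3 rad).
It also fails if it takes over 51 s, if anything falls off the work surface, if the arm or the gripper's body presses on something with over 40 N, if the wrist force passes 120 N, or if a joint passes its speed limit or range.

## Robot

A 6-joint arm with a two-finger parallel gripper is mounted at the origin on the work surface. World frame = base frame: x ahead of the robot, y to its left, z up, the work surface at z = 0. Lengths are in m, angles in rad, forces in N, time in s.
With the tool pointing down it reaches from about 0.35 to 0.85 m from the base axis. Payload 8.1 kg.
Tool frame: the origin (TCP) lies midway between the tips of the shut fingers; the grasp point (between the pads) lies 19 mm behind it; z points along the fingers, y is the direction in which the jaws open and shut (so a half turn about z gives the same grasp; the last joint's range is limited). The gripper opens to 93 mm and grips with 3 to 60 N. Pads are 15 mm wide; open, the fingers measure 128 mm over their backs; the gripper's body (75 mm by 188 mm) begins 65 mm behind the grasp point.
Start: joints at [-1.324, 0.13, 1.488, -0, 1.523, -0.085], TCP at [0.195, -0.567, 0.219] pointing down, gripper open.
Joint ranges: [-2.96, 2.96], [-0.89, 2.26], [0.02, 2.5], [-1.34, 4.48], [0, 2.73], [-2.66, 2.66]. Speed limits (rad/s): [2.39, 2.39, 2.79, 3.14, 3.14, 3.14].

## Interface

Orientations are given as a unit quaternion [x, y, z, w].
In Python, from bench import arm gives the robot as it stands.
- The arm moves only by the tool step_arm, never from a script. Its argument "commands" is a list of rows, each an object with "dp": the shift along the world's x, y, z in cm, a list of three; "angular": the turn, a rotation vector about the world's x, y, z in degrees, a list of three; "claw": the closure, from -1 (fully open) to 1 (shut), so that 0 is half open. In form: [{"dp": [x, y, z], "angular": [rx, ry, rz], "claw": claw}, ...]. A call has 1 to 10 rows; each row shifts and turns the commanded pose from where the row before left it; what a row does not reach is not made up. A row lasts 1/8 s, in which the tool goes at most 62.5 mm and 10.7 degrees, less where a joint would pass 70% of its speed; a pose out of reach is approached as far as the arm can. A call is refused whole if a number of a shift passes 6.25 or a number of a turn 10.7, either way. A call with a gripper value outside its range is refused whole. The fingers move at their own pace and stop on an object; the grip force is fixed at half the most. Time passes only in rows, so rows that do not move let the fingers close. It gives the time, the measured TCP pose, the force and the opening at its end, in the units of the state.
- arm.sense(): the state, without advancing time (a new reading comes with each control period).
- arm.get_image(name): name is "scene" or "top"; returns a dict with "color" (420x560x3 uint8, blue, green, red), "range_z" (420x560 float32, m along the optical axis (not along the pixel's ray), 0 where there is no reading), "fx", "fy", "cx", "cy" (pixels), "cam_to_world" (4x4, takes a point from camera to world coordinates). Camera axes: x right, y down, z forward; pixel columns grow to the right and rows downward; lengths in m; the calibration is good to about 2 mm. A picture is of the moment at which its call begins.
- arm.hand_in(): hands the job in, once; it reports no verdict.
Trained networks look in the newest picture that a camera, given by its name, has taken for a name from the list of things; names that differ only in an ending like _2 or _b are one class to them, and where a whole thing is asked for, a point or a joint stands for the part that bears it (a point fixed in the world has none). Each returns a list of dicts, best first, with "p" (0 to 1); they miss things now and then, are a little off and sometimes report something else, mostly with a low value. They report only what shows in the picture. A call takes as long as a camera call.
- arm.boxes_of(camera, name): "at" ([column, row] in pixels, amid what is visible of it).
- arm.pinpoint(camera, name): "at" ([column, row] in pixels: a listed point, or the origin of a listed thing).
The state is a dict: "t": time; "joint_positions": joint angles; "qvel": joint speeds; "effort": joint torques, N m; "ee_pos": TCP position; "orientation": TCP orientation; "wrist_force": force on the tool from outside, world axes, zero at the start; "torque": the same for the moment, N m; "finger_gap": finger opening in m.
Only numpy, scipy, OpenCV 4.12 (cv2) and the standard library are available. Lean on these libraries where they do the work, as an engineer would, in place of code of your own. Each camera call takes 0.05 s, during which the arm holds its last target.

## Working session

There is one attempt and no reset: what is moved stays moved. The work goes in short steps, Python scripts to look and compute and a tool call to move; the robot and the scene stay as the last step left them, time stands still between calls to the robot, and variables do not carry over. Pictures are saved under pics/ and viewed, and the job is handed in when it is done.

Besides the shell and the picture viewer there is one more tool, called after "Call:" as name([rows], argument=value, ...), one row to a line, values as JSON. step_arm: Moves the arm, as the interface text tells. Its arguments: {"type":"object","properties":{"commands":{"type":"array"}},"required":["commands"]}

```bash
mkdir -p pics; ls
cat > h.py <<'E'
import numpy as np,cv2
from bench import arm
def shot(cam,fn):
    d=arm.get_image(cam); cv2.imwrite('pics/'+fn,d['color']); np.savez('/tmp/'+cam+'.npz',**{k:np.array(v) for k,v in d.items()}); return d
def pt(d,u,v,z=None):
    z=d['range_z'][int(round(v)),int(round(u))] if z is None else z
    c=np.array([(u-d['cx'])/d['fx']*z,(v-d['cy'])/d['fy']*z,z,1]); return (d['cam_to_world']@c)[:3]
def onplane(d,u,v,h):
    T=d['cam_to_world'];r=T[:3,:3]@np.array([(u-d['cx'])/d['fx'],(v-d['cy'])/d['fy'],1]);o=T[:3,3];return o+r*(h-o[2])/r[2]
E
python3 - <<'E'
from h import *
for c in ['scene','top']:
    d=shot(c,c+'0.png')
    print(c,np.round(d['cam_to_world'],3).tolist())
    for n in ['blue_box','blue_box_stay','blue_box_knob','blue_box_lid','red_box','vase']:
        for f in (arm.boxes_of,arm.pinpoint):
            try:
                for r in f(c,n)[:2]: print(n,f.__name__,np.round(r['at'],1),round(r['p'],2),np.round(pt(d,*r['at']),3))
            except Exception as e: print(n,e)
s=arm.sense();print(s['t'],s['ee_pos'],s['orientation'],s['finger_gap'])
E
```

```text
pics
scene [[-0.949, 0.196, -0.248, 0.891], [0.315, 0.622, -0.717, 0.742], [0.014, -0.759, -0.651, 0.782], [0.0, 0.0, 0.0, 1.0]]
blue_box call [326.9 167.8] 0.61 [ 0.457 -0.232  0.023]
blue_box call [328.9 185.1] 0.71 [ 0.51  -0.097  0.081]
blue_box_stay call [338.9 152.4] 0.64 [ 0.453 -0.181  0.099]
blue_box_stay it knows: blue_box, blue_box_knob, red_box, vase
blue_box_knob call [340.7 153.4] 0.58 [ 0.454 -0.17   0.104]
blue_box_knob call [351.6 155.3] 0.61 [ 0.442 -0.139  0.117]
blue_box_lid call [281.5 134.8] 0.81 [ 0.614 -0.108  0.219]
blue_box_lid it knows: blue_box, blue_box_knob, red_box, vase
red_box call [395.  283.3] 0.78 [0.466 0.148 0.013]
red_box call [392.4 294.2] 0.89 [0.481 0.168 0.008]
vase call [198.7 225.1] 0.94 [ 0.805 -0.017  0.113]
vase call [201.7 255.7] 0.85 [ 0.808 -0.001  0.048]
top [[-0.0, -0.994, 0.113, 0.509], [-1.0, -0.0, -0.002, 0.01], [0.002, -0.113, -0.994, 0.955], [0.0, 0.0, 0.0, 1.0]]
blue_box call [375.9 251.1] 0.64 [ 0.516 -0.214  0.009]
blue_box call [365.7 274.2] 0.83 [ 0.465 -0.19   0.01 ]
blue_box_stay call [375.5 280.1] 0.77 [ 0.455 -0.201  0.057]
blue_box_stay it knows: blue_box, blue_box_knob, red_box, vase
blue_box_knob call [369.8 282.8] 0.5 [ 0.453 -0.178  0.102]
blue_box_knob call [355.5 286.7] 0.54 [ 0.447 -0.146  0.123]
blue_box_lid call [380.4 200. ] 0.69 [ 0.604 -0.178  0.206]
blue_box_lid call [367.9 282.6] 0.38 [ 0.453 -0.174  0.105]
blue_box_lid it knows: blue_box, blue_box_knob, red_box, vase
red_box call [192.4 240.7] 0.88 [0.538 0.19  0.01 ]
red_box call [201. 267.] 0.96 [0.481 0.169 0.015]
vase call [301.6 115.4] 0.79 [ 0.786 -0.045  0.123]
vase call [297.7 128.2] 0.82 [ 0.768 -0.039  0.094]
1.1 [ 0.19547108 -0.56728444  0.21863689] [ 9.86267894e-01  1.65153384e-01 -1.96138704e-06  1.19346788e-05] 0.09340749463487878
```

View pics/scene0.png

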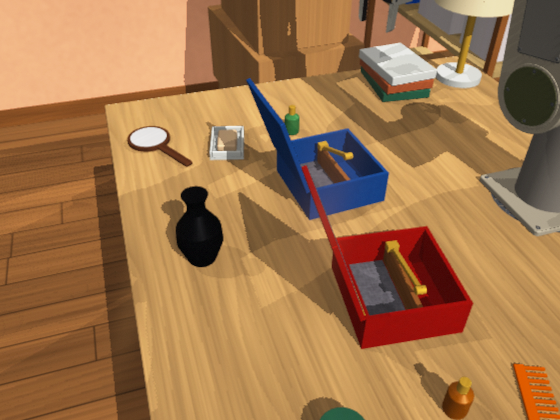

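View pics/top0.png

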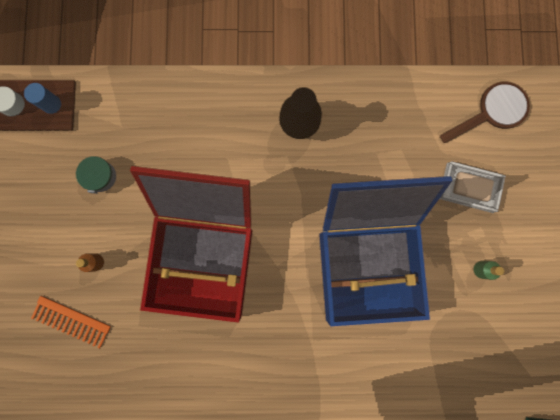

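Both views show the blue box, with its knob at about (355,286) in top and (350,155) in scene. The stay is slightly raised, with its pivot at about (412,280) in top. The red box is to the left and the vase is behind. Next I'll fit the box pose from the rim depth.

```bash
cat >> h.py <<'E'
def cloud(d):
    v,u=np.indices(d['range_z'].shape);z=d['range_z']
    P=np.stack([(u-d['cx'])/d['fx']*z,(v-d['cy'])/d['fy']*z,z,np.ones_like(z)],-1)@np.array(d['cam_to_world']).T
    return P[...,:3]
def col(d):
    hsv=cv2.cvtColor(d['color'],cv2.COLOR_BGR2HSV); H,S,V=[hsv[...,i].astype(int) for i in range(3)]
    return (H>100)&(H<130)&(S>130)&(d['range_z']>0),(H>18)&(H<32)&(S>140)&(V>90)&(d['range_z']>0)
E
python3 - <<'E'
from h import *
for c in ['top','scene']:
    d=dict(np.load('/tmp/'+c+'.npz'));P=cloud(d);b,y=col(d)
    reg=(P[...,0]>.3)&(P[...,0]<.75)&(P[...,1]>-.4)&(P[...,1]<0)
    m=b&reg&(abs(P[...,2]-.08)<.006)
    Q=P[m][:,:2].astype(np.float32);print(c,len(Q),'rim',cv2.minAreaRect(Q*1000), Q.min(0),Q.max(0))
    (cx,cy),_,_=cv2.minAreaRect(Q*1000)
    # brass
    box=reg&(abs(P[...,0]-cx/1000)<.1)&(abs(P[...,1]-cy/1000)<.1)&(P[...,2]>.055)
    B=P[y&box];print('brass',len(B),B.mean(0),B.min(0),B.max(0))
    i=np.argsort(B[:,1]);print(np.round(B[i[::max(1,len(i)//14)]],3).tolist())
    L=P[b&reg&(P[...,2]>.12)];print('lid',len(L),L.min(0),L.max(0),)
    W=L[L[:,2]>L[:,2].max()-.02];print('edge',W[W[:,1].argmin()],W[W[:,1].argmax()])
E
```

```text
top 1001 rim ((467.43621826171875, -194.0779571533203), (185.88951110839844, 199.25291442871094), 3.623148202896118) [ 0.36971426 -0.29728466] [ 0.5661838  -0.08971732]
brass 159 [ 0.45403242 -0.21523683  0.09016414] [ 0.44207951 -0.27580403  0.05886394] [ 0.46646389 -0.13963127  0.12295456]
[[0.456, -0.276, 0.071], [0.456, -0.274, 0.072], [0.454, -0.271, 0.073], [0.466, -0.269, 0.069], [0.464, -0.266, 0.07], [0.46, -0.264, 0.071], [0.45, -0.261, 0.073], [0.453, -0.227, 0.083], [0.454, -0.198, 0.096], [0.45, -0.188, 0.098], [0.451, -0.172, 0.104], [0.449, -0.159, 0.112], [0.446, -0.147, 0.123], [0.455, -0.142, 0.12], [0.448, -0.14, 0.118]]
lid 79 [ 0.57443967 -0.20049282  0.13239543] [ 0.62706174 -0.08673452  0.26181766]
edge [ 0.62690745 -0.20049282  0.26106224] [ 0.61861621 -0.08673452  0.26074153]
scene 684 rim ((472.5250244140625, -191.88490295410156), (200.81251525878906, 202.35858154296875), 3.8969674110412598) [ 0.36683172 -0.2984344 ] [ 0.5774044  -0.08731006]
brass 186 [ 0.45457952 -0.20667779  0.09010128] [ 0.44054644 -0.27848369  0.05728309] [ 0.46679347 -0.13573386  0.12228261]
[[0.449, -0.278, 0.069], [0.464, -0.272, 0.059], [0.452, -0.266, 0.071], [0.457, -0.264, 0.06], [0.466, -0.261, 0.063], [0.451, -0.248, 0.074], [0.458, -0.233, 0.077], [0.456, -0.214, 0.088], [0.452, -0.195, 0.097], [0.453, -0.175, 0.101], [0.455, -0.15, 0.11], [0.451, -0.144, 0.121], [0.446, -0.141, 0.109], [0.453, -0.139, 0.114], [0.446, -0.136, 0.112]]
lid 1220 [ 0.57256316 -0.28277753  0.12003185] [ 0.63674538 -0.08236165  0.26164216]
edge [ 0.6346791  -0.28277753  0.25681072] [ 0.61331463 -0.08236165  0.24543594]
```

Call:
step_arm([
  {"dp": [2.5,4.2,0],"angular": [0,0,7.5],"claw": -0.3},
  {"dp": [2.5,4.2,0],"angular": [0,0,7.5],"claw": -0.3},
  {"dp": [2.5,4.2,0],"angular": [0,0,7.5],"claw": -0.3},
  {"dp": [2.5,4.2,0],"angular": [0,0,7.5],"claw": -0.3},
  {"dp": [2.5,4.2,0],"angular": [0,0,7.5],"claw": -0.3},
  {"dp": [2.5,4.2,0],"angular": [0,0,7.5],"claw": -0.3},
  {"dp": [2.5,4.2,0],"angular": [0,0,7.5],"claw": -0.3},
  {"dp": [2.5,4.2,0],"angular": [0,0,7.5],"claw": -0.3},
  {"dp": [2.5,4.2,0],"angular": [0,0,7.5],"claw": -0.3},
  {"dp": [2.9,4.6,-2.0],"angular": [0,0,7.5],"claw": -0.3},
])

```text
t: 2.35
ee_pos: [0.4513, -0.1425, 0.2005]
orientation: [0.681, 0.733, 0.001, 0.002]
wrist_force: [0.8, 0.6, 0.5]
finger_gap: 0.0605
```

Run:
```python
from h import *
from scipy.spatial.transform import Rotation as R
s=arm.sense();print(s['t'],s['ee_pos'],R.from_quat(s['orientation']).as_matrix()[:,1:].round(3).tolist(),s['finger_gap'],s['joint_positions'])
shot('scene','scene1.png')
```

```text
2.35 [ 0.45131823 -0.14250293  0.200475  ] [[0.997, 0.004], [0.074, -0.002], [0.004, -1.0]] 0.06046908004783118 [-4.14116007e-01 -2.15215922e-01  1.85711022e+00 -1.47990926e-04
  1.49517261e+00 -4.87949927e-01]
```

View pics/scene1.png

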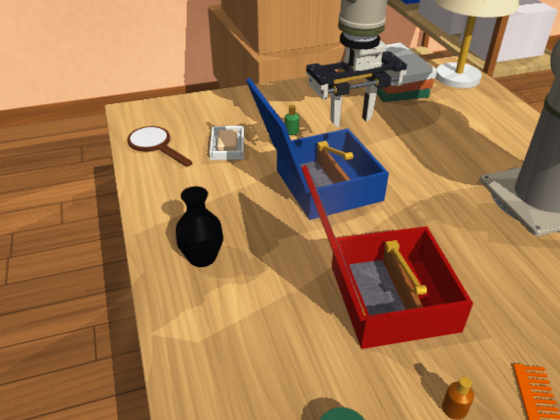

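The gripper is directly above the knob: the finger tips are at (336,122) and (370,120), and the knob is at (351,155). I'll descend now.

Call:
step_arm([
  {"dp": [0,0,-3.5],"angular": [0,0,0],"claw": -0.3},
  {"dp": [-0.1,0,-3.5],"angular": [0,0,0],"claw": -0.3},
  {"dp": [0,0,-2.0],"angular": [0,0,0],"claw": -0.3},
  {"dp": [0,0,-1.5],"angular": [0,0,0],"claw": -0.3},
  {"dp": [0,0,0],"angular": [0,0,0],"claw": -0.3},
])

```text
t: 3.02
ee_pos: [0.4478, -0.143, 0.0927]
orientation: [0.682, 0.731, -0.0, -0.001]
wrist_force: [0.2, 0.2, 0.2]
finger_gap: 0.0609
```

Run:
```python
from h import *
d=shot('scene','a.png');e=shot('top','b.png')
for c in('scene','top'):
  for r in arm.pinpoint(c,'blue_box_knob')[:2]: print(c,r)
cv2.imwrite('pics/s2.png',np.hstack([cv2.resize(d['color'][80:230,250:420],None,fx=2.3,fy=2.3),cv2.resize(e['color'][160:310,290:460],None,fx=2.3,fy=2.3)]))
```

```text
scene {'at': [346.6, 156.5], 'p': 0.64}
```

View pics/s2.png

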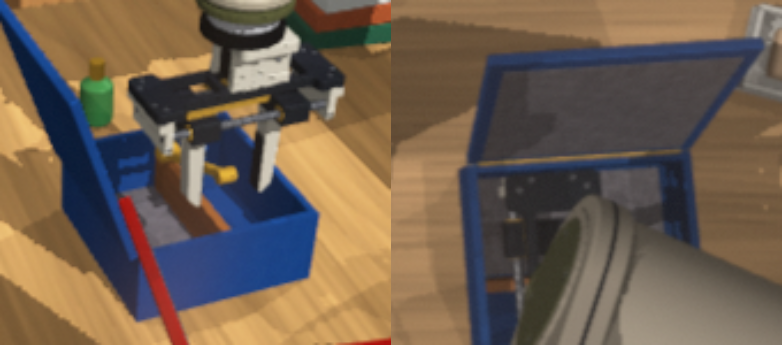

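The knob sits between the open fingers, so I'll close on it.

Call:
step_arm([
  {"dp": [0,0,0],"angular": [0,0,0],"claw": 0.3},
  {"dp": [0,0,0],"angular": [0,0,0],"claw": 1},
  {"dp": [0,0,0],"angular": [0,0,0],"claw": 1},
  {"dp": [0,0,0],"angular": [0,0,0],"claw": 1},
  {"dp": [0,0,0],"angular": [0,0,0],"claw": 1},
])

```text
t: 3.85
ee_pos: [0.4483, -0.1432, 0.0936]
orientation: [0.682, 0.731, -0.0, -0.0]
wrist_force: [-2.2, -0.3, 0.5]
finger_gap: 0.0173
```

Run:
```python
from h import *
d=shot('scene','c.png')
cv2.imwrite('pics/s3.png',cv2.resize(d['color'][80:230,250:420],None,fx=3,fy=3))
print(arm.sense()['finger_gap'],arm.sense()['wrist_force'])
th=.064;r=.120;prev=None
for a in np.linspace(.4,1.57,14):
    y=-.06+r*np.cos(a);p=np.array([-.015*100-y*100*np.sin(th), y*100*np.cos(th), 6.6+12*np.sin(a)])
    if prev is not None: print(round(a,2),(p-prev).round(2).tolist())
    prev=p
```

```text
0.018231355012025177 [-1.20371166 -0.17492326  0.63882117]
0.49 [0.03, -0.46, 0.97]
0.58 [0.04, -0.55, 0.93]
0.67 [0.04, -0.63, 0.88]
0.76 [0.05, -0.71, 0.82]
0.85 [0.05, -0.78, 0.75]
0.94 [0.05, -0.84, 0.68]
1.03 [0.06, -0.9, 0.6]
1.12 [0.06, -0.95, 0.51]
1.21 [0.06, -0.99, 0.43]
1.3 [0.07, -1.02, 0.34]
1.39 [0.07, -1.05, 0.24]
1.48 [0.07, -1.07, 0.15]
1.57 [0.07, -1.08, 0.05]
```

View pics/s3.png

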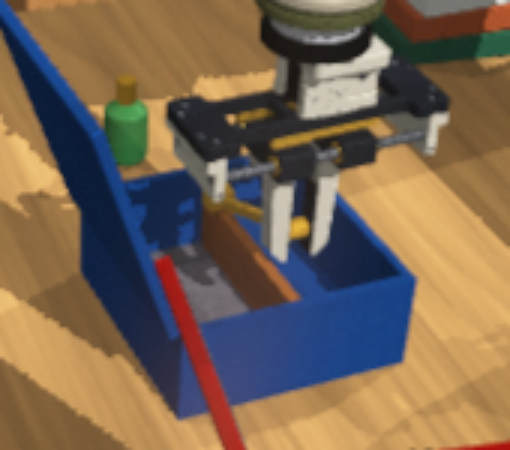

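The gap is 18 mm, which matches the knob length, and the picture shows the knob pinched. Now I'll swing it.

Call:
step_arm([
  {"dp": [0.03,-0.46,0.97],"angular": [0,0,0],"claw": 1},
  {"dp": [0.04,-0.55,0.93],"angular": [0,0,0],"claw": 1},
  {"dp": [0.04,-0.63,0.88],"angular": [0,0,0],"claw": 1},
  {"dp": [0.05,-0.71,0.82],"angular": [0,0,0],"claw": 1},
  {"dp": [0.05,-0.78,0.75],"angular": [0,0,0],"claw": 1},
  {"dp": [0,0,0],"angular": [0,0,0],"claw": 1},
])

```text
t: 4.65
ee_pos: [0.4506, -0.1753, 0.1379]
orientation: [0.682, 0.731, -0.0, 0.0]
wrist_force: [-3.4, 3.5, 1.9]
finger_gap: 0.0177
```

Call:
step_arm([
  {"dp": [0.05,-0.84,0.68],"angular": [0,0,0],"claw": 1},
  {"dp": [0.06,-0.9,0.6],"angular": [0,0,0],"claw": 1},
  {"dp": [0.06,-0.95,0.51],"angular": [0,0,0],"claw": 1},
  {"dp": [0.06,-0.99,0.43],"angular": [0,0,0],"claw": 1},
  {"dp": [0.07,-1.02,0.34],"angular": [0,0,0],"claw": 1},
  {"dp": [0.07,-1.05,0.24],"angular": [0,0,0],"claw": 1},
  {"dp": [0.07,-1.07,0.15],"angular": [0,0,0],"claw": 1},
  {"dp": [0.05,-0.8,0.03],"angular": [0,0,0],"claw": 1},
  {"dp": [0,0,0],"angular": [0,0,0],"claw": 1},
])

```text
t: 5.78
ee_pos: [0.4557, -0.2523, 0.1675]
orientation: [0.682, 0.731, -0.0, 0.001]
wrist_force: [-3.8, 1.7, 6.4]
finger_gap: 0.0175
```

Run:
```python
from h import *
d=shot('scene','d.png')
cv2.imwrite('pics/s4.png',cv2.resize(d['color'][50:230,240:420],None,fx=3,fy=3))
s=arm.sense();print(s['ee_pos'],s['finger_gap'],s['wrist_force'])
```

```text
[ 0.45565842 -0.25209416  0.16751364] 0.017204722965589694 [-4.0718704   1.57281977  6.18475369]
```

View pics/s4.png

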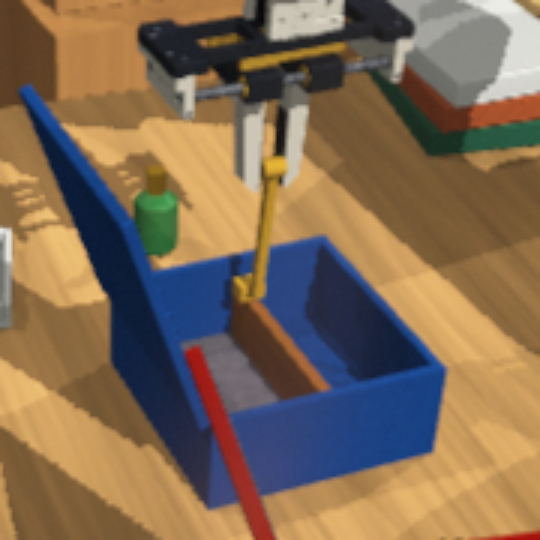

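The stay looks upright in the fingers. I'll open and lift clear.

Call:
step_arm([
  {"dp": [0,0,0],"angular": [0,0,0],"claw": -0.3},
  {"dp": [0,0,0],"angular": [0,0,0],"claw": -0.3},
  {"dp": [0,0,0],"angular": [0,0,0],"claw": -0.3},
  {"dp": [0,0,1.5],"angular": [0,0,0],"claw": -0.3},
  {"dp": [0,0,4],"angular": [0,0,0],"claw": -0.3},
  {"dp": [0,0,5],"angular": [0,0,0],"claw": -0.3},
  {"dp": [0,0,5],"angular": [0,0,0],"claw": -0.3},
  {"dp": [0,0,1],"angular": [0,0,0],"claw": -0.3},
])

```text
t: 6.82
ee_pos: [0.4569, -0.2517, 0.3379]
orientation: [0.682, 0.731, 0.001, 0.004]
wrist_force: [-0.1, 0.0, -0.7]
finger_gap: 0.0602
```

Run:
```python
from h import *
d=shot('scene','e.png')
cv2.imwrite('pics/s5.png',cv2.resize(d['color'][30:230,220:420],None,fx=2.8,fy=2.8))
P=cloud(d);b,y=col(d)
m=y&(abs(P[...,0]-.457)<.03)&(abs(P[...,1]+.255)<.06)&(P[...,2]>.06)&(P[...,2]<.21)
B=P[m];
for lo in np.arange(.06,.2,.02):
    q=B[(B[:,2]>=lo)&(B[:,2]<lo+.02)]
    if len(q):print(len(q),q.mean(0).round(4))
b&=(P[...,1]<0)&(P[...,1]>-.4)&(P[...,0]>.5)&(P[...,2]>.1)&(P[...,2]<.3)
L=P[b];print(L.min(0),L.max(0))
s=arm.sense();print(s['ee_pos'],s['joint_positions'])
```

```text
59 [ 0.4603 -0.2624  0.0696]
21 [ 0.4563 -0.2515  0.0893]
24 [ 0.4562 -0.248   0.1097]
35 [ 0.4552 -0.247   0.1293]
33 [ 0.4549 -0.2456  0.1496]
32 [ 0.4547 -0.2428  0.1694]
61 [ 0.4554 -0.2399  0.1884]
[ 0.56505459 -0.28209902  0.10005561] [ 0.7925624  -0.02665368  0.26189858]
[ 0.456618   -0.25150055  0.33683661] [-6.01832936e-01 -1.08218811e-01  1.51561571e+00  1.21372094e-05
  1.72732268e+00 -6.71928301e-01]
```

View pics/s5.png

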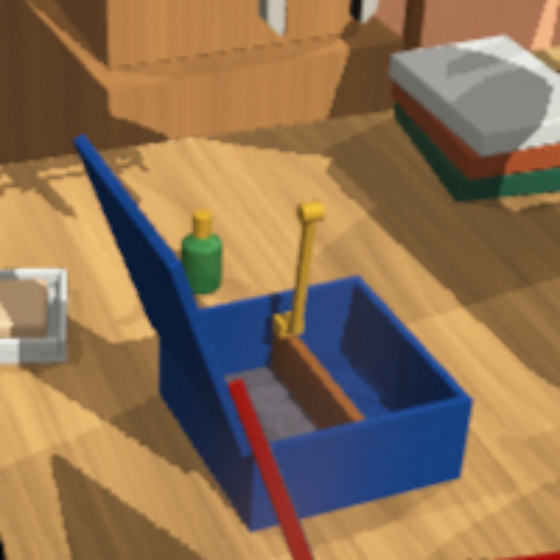

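The stay stands at about 1.46 rad: y drifts about 9 mm over 80 mm of height. That passes, but I'll nudge the knob a little further with closed fingers for margin.

Call:
step_arm([
  {"dp": [0,5,0],"angular": [0,0,0],"claw": 1},
  {"dp": [0,0.5,-2],"angular": [0,0,0],"claw": 1},
  {"dp": [0,0,-4.5],"angular": [0,0,0],"claw": 1},
  {"dp": [0,0,-5],"angular": [0,0,0],"claw": 1},
  {"dp": [0,0,-4],"angular": [0,0,0],"claw": 1},
  {"dp": [0,0,0],"angular": [0,0,0],"claw": 1},
  {"dp": [0,-1.5,0],"angular": [0,0,0],"claw": 1},
  {"dp": [0,-1.0,0],"angular": [0,0,0],"claw": 1},
  {"dp": [0,-0.8,0],"angular": [0,0,0],"claw": 1},
  {"dp": [0,-0.8,0],"angular": [0,0,0],"claw": 1},
])

```text
t: 8.12
ee_pos: [0.4558, -0.2378, 0.1778]
orientation: [0.682, 0.731, 0.0, 0.001]
wrist_force: [-1.1, -0.1, -0.2]
finger_gap: 0.0002
```

Call:
step_arm([
  {"dp": [0,-0.2,0],"angular": [0,0,0],"claw": 1},
  {"dp": [0,0,0],"angular": [0,0,0],"claw": 1},
])

```text
t: 8.38
ee_pos: [0.4554, -0.2388, 0.1769]
orientation: [0.682, 0.731, 0.0, -0.0]
wrist_force: [-0.3, 0.6, -0.7]
finger_gap: 0.0002
```

```bash
cat > st.py <<'E'
from h import *
import sys
d=shot('scene','e_.png')
cv2.imwrite('pics/'+sys.argv[1],cv2.resize(d['color'][30:230,220:420],None,fx=2.8,fy=2.8))
P=cloud(d);b,y=col(d)
m=y&(abs(P[...,0]-.457)<.03)&(abs(P[...,1]+.255)<.06)&(P[...,2]>.06)&(P[...,2]<.21)
B=P[m];
for lo in np.arange(.08,.2,.02):
    q=B[(B[:,2]>=lo)&(B[:,2]<lo+.02)]
    if len(q):print(len(q),q.mean(0).round(4))
s=arm.sense();print(s['t'],s['ee_pos'],s['wrist_force'])
E
python3 st.py s6.png
```

```text
26 [ 0.4562 -0.2538  0.0897]
27 [ 0.4559 -0.2538  0.1113]
35 [ 0.4555 -0.2539  0.1307]
33 [ 0.4558 -0.2538  0.1492]
9 [ 0.4574 -0.2554  0.1631]
8.425 [ 0.45539617 -0.23868829  0.17684234] [ 0.13313258 -0.22122268 -1.08927718]
```

View pics/s6.png

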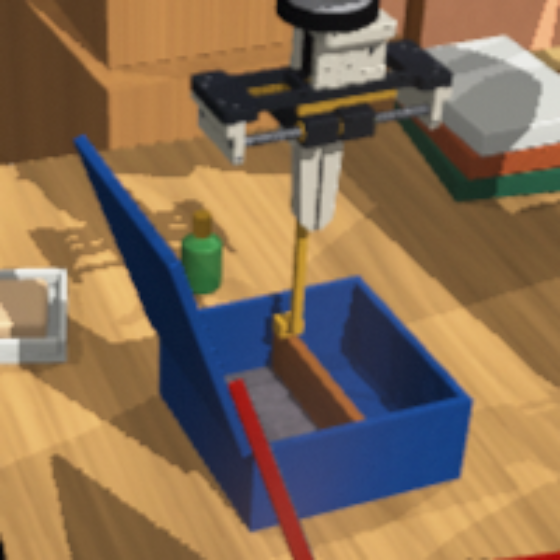

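The stay is now vertical, with y constant at -0.254 over its height. I'll retreat sideways and up, then go over and behind the lid.

Call:
step_arm([
  {"dp": [0,2,0],"angular": [0,0,0],"claw": 1},
  {"dp": [0,2.5,2],"angular": [0,0,0],"claw": 1},
  {"dp": [0,0.7,5],"angular": [0,0,0],"claw": 1},
  {"dp": [0,0.3,5],"angular": [0,0,0],"claw": 1},
  {"dp": [1,0,3],"angular": [0,0,0],"claw": 1},
  {"dp": [5,0,0],"angular": [0,0,0],"claw": 1},
  {"dp": [5,0,0],"angular": [0,0,0],"claw": 1},
  {"dp": [5,0,0],"angular": [0,0,0],"claw": 1},
  {"dp": [5,0,0],"angular": [0,0,0],"claw": 1},
  {"dp": [1.5,0,0],"angular": [0,0,0],"claw": 1},
])

```text
t: 9.68
ee_pos: [0.6821, -0.1813, 0.3243]
orientation: [0.681, 0.732, -0.0, -0.002]
wrist_force: [0.2, -0.4, -1.0]
finger_gap: 0.0003
```

```bash
python3 st.py s7.png
```

```text
24 [ 0.4563 -0.2539  0.0892]
28 [ 0.456  -0.2534  0.1111]
35 [ 0.4556 -0.2546  0.1311]
31 [ 0.4555 -0.2542  0.1499]
37 [ 0.4553 -0.254   0.1704]
64 [ 0.4561 -0.2528  0.1889]
9.725 [ 0.68250366 -0.18125271  0.32439586] [-0.41608032 -0.47360003  0.97778064]
```

View pics/s7.png

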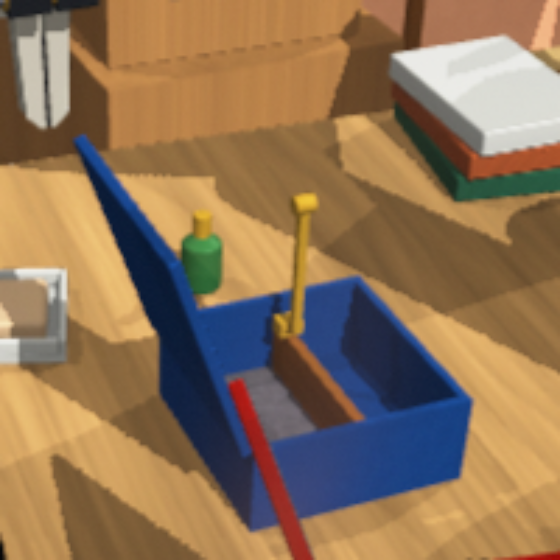

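Call:
step_arm([
  {"dp": [0,0,-4],"angular": [0,0,0],"claw": 1},
  {"dp": [0,0,-4],"angular": [0,0,0],"claw": 1},
  {"dp": [0,0,-2],"angular": [0,0,0],"claw": 1},
  {"dp": [-1,0,0],"angular": [0,0,0],"claw": 1},
  {"dp": [-1,0,0],"angular": [0,0,0],"claw": 1},
  {"dp": [-1,0,0],"angular": [0,0,0],"claw": 1},
  {"dp": [-1,0,0],"angular": [0,0,0],"claw": 1},
  {"dp": [-1,0,0],"angular": [0,0,0],"claw": 1},
  {"dp": [-1,0,0],"angular": [0,0,0],"claw": 1},
  {"dp": [-1,0,0],"angular": [0,0,0],"claw": 1},
])

```text
t: 10.98
ee_pos: [0.6097, -0.1838, 0.2269]
orientation: [0.682, 0.731, -0.0, -0.0]
wrist_force: [1.7, 0.8, 1.1]
finger_gap: 0.0003
```

```bash
python3 st.py s8.png
```

```text
26 [ 0.4561 -0.2537  0.0888]
26 [ 0.4563 -0.2533  0.1105]
36 [ 0.4554 -0.2544  0.13  ]
33 [ 0.456  -0.2537  0.1494]
39 [ 0.4553 -0.2541  0.1692]
65 [ 0.4563 -0.2524  0.1893]
11.025 [ 0.60882349 -0.18384401  0.22683527] [ 1.15064189 -0.19271062 -0.0361746 ]
```

View pics/s8.png

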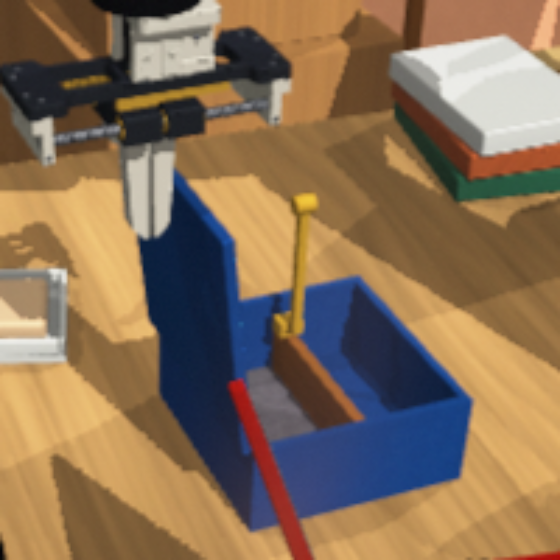

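The fingers are pushing from behind and the lid is nearly upright. I'll keep pushing.

Call:
step_arm([
  {"dp": [-1,0,0],"angular": [0,0,0],"claw": 1},
  {"dp": [-1,0,0],"angular": [0,0,0],"claw": 1},
  {"dp": [-1,0,0],"angular": [0,0,0],"claw": 1},
  {"dp": [-1,0,0],"angular": [0,0,0],"claw": 1},
  {"dp": [-1,0,0],"angular": [0,0,0],"claw": 1},
  {"dp": [-1,0,0],"angular": [0,0,0],"claw": 1},
  {"dp": [-1,0,0],"angular": [0,0,0],"claw": 1},
  {"dp": [0,0,0],"angular": [0,0,0],"claw": 1},
])

```text
t: 12.02
ee_pos: [0.5397, -0.1838, 0.227]
orientation: [0.682, 0.731, -0.0, -0.0]
wrist_force: [0.1, 0.9, 0.0]
finger_gap: 0.0002
```

```bash
python3 st.py s9.png
```

```text
4 [ 0.4469 -0.2548  0.1926]
12.075 [ 0.54012815 -0.18378928  0.22707806] [-0.04979401 -1.19826577  0.01936656]
```

View pics/s9.png

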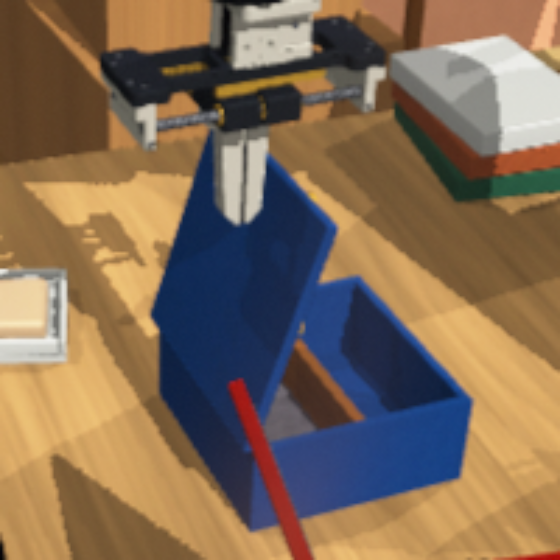

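The lid is past the balance point and moving forward. I'll back off and let it sink.

Call:
step_arm([
  {"dp": [3,0,1],"angular": [0,0,0],"claw": 1},
  {"dp": [4,0,3],"angular": [0,0,0],"claw": 1},
  {"dp": [4,0,3],"angular": [0,0,0],"claw": 1},
  {"dp": [2,0,3],"angular": [0,0,0],"claw": 1},
  {"dp": [0,0,0],"angular": [0,0,0],"claw": 1},
  {"dp": [0,0,0],"angular": [0,0,0],"claw": 1},
  {"dp": [0,0,0],"angular": [0,0,0],"claw": 1},
  {"dp": [0,0,0],"angular": [0,0,0],"claw": 1},
  {"dp": [0,0,0],"angular": [0,0,0],"claw": 1},
  {"dp": [0,0,0],"angular": [0,0,0],"claw": 1},
])

```text
t: 13.32
ee_pos: [0.6703, -0.1838, 0.3269]
orientation: [0.682, 0.731, 0.0, 0.0]
wrist_force: [-0.1, -0.5, 0.1]
finger_gap: 0.0001
```

Call:
step_arm([
  {"dp": [0,0,0],"angular": [0,0,0],"claw": 1},
  {"dp": [0,0,0],"angular": [0,0,0],"claw": 1},
  {"dp": [0,0,0],"angular": [0,0,0],"claw": 1},
  {"dp": [0,0,0],"angular": [0,0,0],"claw": 1},
  {"dp": [0,0,0],"angular": [0,0,0],"claw": 1},
  {"dp": [0,0,0],"angular": [0,0,0],"claw": 1},
  {"dp": [0,0,0],"angular": [0,0,0],"claw": 1},
  {"dp": [0,0,0],"angular": [0,0,0],"claw": 1},
  {"dp": [0,0,0],"angular": [0,0,0],"claw": 1},
  {"dp": [0,0,0],"angular": [0,0,0],"claw": 1},
])

```text
t: 14.58
ee_pos: [0.6705, -0.1838, 0.3269]
orientation: [0.682, 0.731, -0.0, -0.0]
wrist_force: [-0.4, -0.6, -0.2]
finger_gap: 0.0007
```

```bash
cat > lid.py <<'E'
from h import *
import sys
d=shot('scene','f_.png')
cv2.imwrite('pics/'+sys.argv[1],cv2.resize(d['color'][30:280,170:420],None,fx=2.3,fy=2.3))
P=cloud(d);b,y=col(d)
b&=(P[...,1]<-.11)&(P[...,1]>-.27)&(P[...,0]>.38)&(P[...,0]<.65)&(P[...,2]>.105)&(P[...,2]<.3)
L=P[b];c=L.mean(0);n=np.linalg.svd(L-c)[2][2];n*=np.sign(n[2]);res=(L-c)@n
print(len(L),'n',n,'angle from horizontal',np.arccos(n[2]),'top',L[L[:,2].argmax()],'rms',res.std())
s=arm.sense();print(s['t'],s['ee_pos'],s['wrist_force'])
E
python3 lid.py s10.png
```

```text
3544 n [0.74952499 0.04796119 0.66023633] angle from horizontal 0.8496629472425664 top [ 0.44635975 -0.18937465  0.23066956] rms 0.00142171585218126
14.625 [ 0.67045902 -0.18376821  0.32694085] [ 0.49562706 -0.19241937  0.43589774]
```

View pics/s10.png

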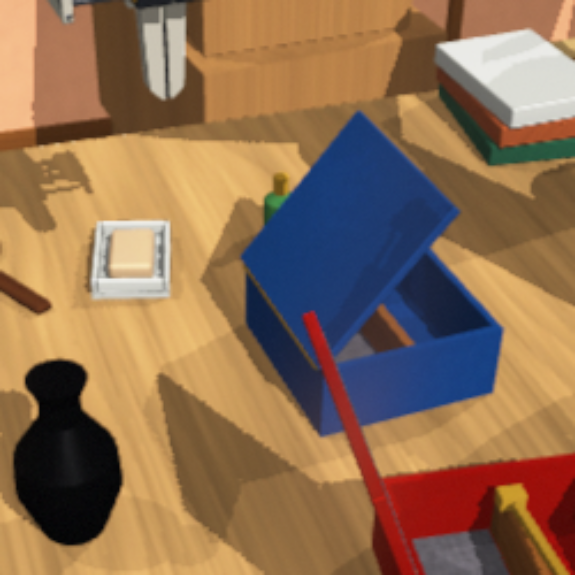

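The lid reads 0.85 rad. I'll wait a second and check that it stays put.

Call:
step_arm([
  {"dp": [0,0,0],"angular": [0,0,0],"claw": 1},
  {"dp": [0,0,0],"angular": [0,0,0],"claw": 1},
  {"dp": [0,0,0],"angular": [0,0,0],"claw": 1},
  {"dp": [0,0,0],"angular": [0,0,0],"claw": 1},
  {"dp": [0,0,0],"angular": [0,0,0],"claw": 1},
  {"dp": [0,0,0],"angular": [0,0,0],"claw": 1},
  {"dp": [0,0,0],"angular": [0,0,0],"claw": 1},
  {"dp": [0,0,0],"angular": [0,0,0],"claw": 1},
  {"dp": [0,0,0],"angular": [0,0,0],"claw": 1},
  {"dp": [0,0,0],"angular": [0,0,0],"claw": 1},
])

```text
t: 15.88
ee_pos: [0.6705, -0.1838, 0.3269]
orientation: [0.682, 0.731, -0.0, 0.0]
wrist_force: [0.5, -0.6, 0.0]
finger_gap: 0.0009
```

```bash
python3 lid.py s11.png
python3 - <<'E'
from h import *
d=shot('scene','g_.png');P=cloud(d);b,y=col(d)
B=P[y&(abs(P[...,0]-.457)<.04)&(abs(P[...,1]+.255)<.07)&(P[...,2]>.05)];print('brass seen',len(B))
a=dict(np.load('/tmp/scene.npz'))
for r in arm.pinpoint('scene','vase')[:1]: print('vase',r)
E
```

```text
3569 n [0.7442836  0.04803277 0.6661342 ] angle from horizontal 0.8417828239111899 top [ 0.44561123 -0.23529277  0.22862287] rms 0.001452023185039464
15.925 [ 0.67047953 -0.18379996  0.32697497] [-0.19786687  0.62882262 -0.19041098]
brass seen 0
vase {'at': [204.6, 252.5], 'p': 0.8}
```

Call:
step_arm([
  {"dp": [0,0,0],"angular": [0,0,0],"claw": 1},
  {"dp": [0,0,0],"angular": [0,0,0],"claw": 1},
  {"dp": [0,0,0],"angular": [0,0,0],"claw": 1},
  {"dp": [0,0,0],"angular": [0,0,0],"claw": 1},
  {"dp": [0,0,0],"angular": [0,0,0],"claw": 1},
  {"dp": [0,0,0],"angular": [0,0,0],"claw": 1},
  {"dp": [0,0,0],"angular": [0,0,0],"claw": 1},
  {"dp": [0,0,0],"angular": [0,0,0],"claw": 1},
  {"dp": [0,0,0],"angular": [0,0,0],"claw": 1},
  {"dp": [0,0,0],"angular": [0,0,0],"claw": 1},
])

```text
t: 17.27
ee_pos: [0.6705, -0.1838, 0.3269]
orientation: [0.682, 0.731, 0.0, 0.0]
wrist_force: [0.2, 0.3, 0.6]
finger_gap: 0.0002
```

```bash
python3 lid.py s12.png; python3 lid.py s13.png
```

```text
3554 n [0.74426738 0.04905712 0.66607768] angle from horizontal 0.8418586067199474 top [ 0.44137386 -0.14283506  0.22877622] rms 0.0014229422656202115
17.325 [ 0.67048391 -0.18375227  0.3269588 ] [-0.17472959 -0.16259325  0.18245999]
3564 n [0.74464318 0.04742096 0.66577608] angle from horizontal 0.8422628806605349 top [ 0.44558557 -0.23534905  0.228591  ] rms 0.0014362768581337435
17.375 [ 0.67046865 -0.18376394  0.32693732] [-0.14470206  0.45264059  0.15302682]
```

The lid is steady at 0.842 rad and the arm touches nothing, so I'll hand in.

```bash
python3 -c "
from bench import arm
print(arm.hand_in())"
```

```text
the job is handed in; nothing more can be done
None
```

The blue box's lid now rests half open on the upright stay, and I handed the job in at about 17 s; no verdict came back.

- **Stay:** I pinched the knob and swung it up, but it measured only about 1.46 rad after release. I nudged it with closed fingers to about 1.57. Once the lid came down it hid the stay, so I could not measure its angle again. That it still stands follows from the lid's steady angle.
- **Lid:** I pushed it from behind past its balance point, backed off and let it sink. It read 0.850 rad, then 0.842, 0.842 and 0.842 over the next 2.7 s, so it had settled.
- **At hand-in:** The arm was clear of everything, with less than 1 N on the wrist, which is noise level.
- **Vase and red box:** I never moved near either of them. The vase looked undisturbed in the later pictures. The network's last pixel position for it was about 3 to 4 pixels from the first, which I took as its usual scatter and did not check further.

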